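# Start up the bar on the switch board

### The arm

A 6-joint arm with a two-finger parallel gripper is mounted at the origin on the work surface; the furniture and walls round the work are solid. World frame = base frame: x ahead of the robot, y to its left, z up, the work surface at z = 0. Lengths are in m, angles in rad, forces in N, time in s.
With the tool pointing down it reaches from about 0.275 to 1 m from the base axis. Payload 8.4 kg.
Tool frame: the origin (TCP) lies at the very end of the fingers, on their centre line; the grasp point (between the pads) lies 19 mm behind it; y points along the fingers, x is the direction in which the jaws open and shut, and the axes are right-handed (so a half turn about y gives the same grasp; the last joint's range is limited). The gripper opens to 85 mm and grips with 20 to 120 N. Pads are 22 mm wide; open, the fingers measure 114 mm over their backs; the gripper's body (76 mm by 85 mm) begins 54 mm behind the grasp point. The pads swing forward as they close: fully open they stand 13 mm farther back than shut.
Start: joints at [-0.002, 0.353, 1.633, -0, 1.155, -0.002], TCP at [0.625, -0, 0.231] pointing down, gripper open.
Joint ranges: [-2.63, 2.63], [-0.92, 2.1], [0.06, 2.66], [-1.3, 4.44], [0, 2.69], [-3.02, 3.02]. Speed limits (rad/s): [2.22, 2.22, 2.79, 3.14, 3.14, 3.14].

### API

Orientations are given as a unit quaternion [x, y, z, w].
In Python, from workcell import ctrl, imaging gives the robot as it stands. The module is installed in compiled form; this text tells all that it offers.
- The arm moves only by the tool jog_arm, never from a script. Its argument "steps" is one flat list of numbers, 4 for each row, row after row: the shift along the tool's x, y, z in mm, then the turn about the tool's y in degrees. In form: [x, y, z, turn, x, y, z, turn, ...]. A call has 1 to 5 rows; each row shifts and turns the commanded pose from where the row before left it, along the tool's axes as they then stand; what a row does not reach is not made up. A row lasts 1/8 s, in which the tool goes at most 62.5 mm and 10.7 degrees, less where a joint would pass 70% of its speed; a pose out of reach is approached as far as the arm can. A call with a gripper value outside its range is refused whole. "fingers" is the opening, from -1 (shut) to 1 (fully open), so that 0 is half open, set as the call begins (left out, the last holds). The fingers move at their own pace and stop on an object; the grip force is fixed at half the most. Time passes only in rows, so rows that do not move let the fingers close. It gives the time, the measured TCP pose, the force and the opening at its end, in the units of the state.
- ctrl.observe(): the state, without advancing time (a new reading comes with each control period).
- imaging.get_image(name): name is "scene" or "side" or "wrist"; returns (picture, depth): 400x640x3 uint8, blue, green, red; 400x640 float32, m along the optical axis (not along the pixel's ray), 0 where there is no reading.
- imaging.camera_params(name): a dict with "mtx" (3x3 intrinsics, pixels), "world_to_cam" (4x4, takes a point from world to camera coordinates). Camera axes: x right, y down, z forward; pixel columns grow to the right and rows downward; lengths in m; the calibration is good to about 2 mm. A picture is of the moment at which its call begins: read the wrist's pose just before it. camera_params takes no time and is no camera call; for the wrist camera it gives the pose at the moment of the call.
- ctrl.close_job(): hands the job in, once; it reports no verdict.
The state is a dict: "time_s": time; "joints": joint angles; "joint_vel": joint speeds; "joint_torque": joint torques, N m; "ee_pos": TCP position; "tool_rot": TCP orientation; "ft_force": force on the tool from outside, world axes, zero at the start; "wrist_torque": the same for the moment, N m; "grip_width": finger opening in m.
Only numpy, scipy, OpenCV 4.12 (cv2) and the standard library are available. Lean on these libraries where they do the work, as an engineer would, in place of code of your own. Each camera call takes 0.05 s, during which the arm holds its last target.

### The job

Start up the bar at the switch board on the worktop: with the fingertips lightly press the large round water switch first, then the square boiler switch, then the long bar-shaped grinder switch, each straight down until it is in (it stays in by itself). Leave the small round drain switch out, and do not disturb the pitcher, glass, bell and cup standing around; nothing is to be gripped or lifted.

Things in the scene. Friction and masses are not known exactly. Their poses are not given: they have to be found in the camera images.
- switch_board: fixed flat aluminium plate, 92 mm (its x) by 284 mm (its y), 8 mm thick, screwed to the worktop; origin: centre of its underside, z up. The four switch units stand on it in one row along its y, 66 mm from centre to centre; which unit stands in which place varies, as do the plate's position and yaw
- water_unit: dark steel switch housing, 62 x 60 mm and 24 mm high, fixed on the plate, carrying the white LARGE ROUND cap, 44 mm across (water); origin: centre of its underside (8 mm above the worktop), z up, axes parallel to the plate's
- water_top (a point): centre of the top face of the white LARGE ROUND cap, 44 mm across (water); 14 mm above its housing (46 mm above the worktop) when out; moves down with the cap
- water_key (a joint): travel of that cap, m: 0 fully out, grows straight down to 0.010 at its stop (cap then still 4 mm proud of the housing). It starts at 0 to 0.0015, resists with about 3.5 N throughout, and stays wherever it is left; the switch counts as in from 0.006
- boiler_unit: dark steel switch housing, 62 x 60 mm and 24 mm high, fixed on the plate, carrying the white SQUARE cap, 32 x 32 mm (boiler); origin: centre of its underside (8 mm above the worktop), z up, axes parallel to the plate's
- boiler_top (a point): centre of the top face of the white SQUARE cap, 32 x 32 mm (boiler); 14 mm above its housing (46 mm above the worktop) when out; moves down with the cap
- boiler_key (a joint): travel of that cap, m: 0 fully out, grows straight down to 0.010 at its stop (cap then still 4 mm proud of the housing). It starts at 0 to 0.0015, resists with about 3.5 N throughout, and stays wherever it is left; the switch counts as in from 0.006
- grinder_unit: dark steel switch housing, 62 x 60 mm and 24 mm high, fixed on the plate, carrying the white LONG BAR-shaped cap, 50 mm along the unit's y and 18 mm along its x (grinder); origin: centre of its underside (8 mm above the worktop), z up, axes parallel to the plate's
- grinder_top (a point): centre of the top face of the white LONG BAR-shaped cap, 50 mm along the unit's y and 18 mm along its x (grinder); 14 mm above its housing (46 mm above the worktop) when out; moves down with the cap
- grinder_key (a joint): travel of that cap, m: 0 fully out, grows straight down to 0.010 at its stop (cap then still 4 mm proud of the housing). It starts at 0 to 0.0015, resists with about 3.5 N throughout, and stays wherever it is left; the switch counts as in from 0.006
- drain_unit: dark steel switch housing, 62 x 60 mm and 24 mm high, fixed on the plate, carrying the white SMALL ROUND cap, 24 mm across (drain); origin: centre of its underside (8 mm above the worktop), z up, axes parallel to the plate's
- drain_top (a point): centre of the top face of the white SMALL ROUND cap, 24 mm across (drain); 14 mm above its housing (46 mm above the worktop) when out; moves down with the cap
- drain_key (a joint): travel of that cap, m: 0 fully out, grows straight down to 0.010 at its stop (cap then still 4 mm proud of the housing). It starts at 0 to 0.0015, resists with about 3.5 N throughout, and stays wherever it is left; the switch counts as in from 0.006 (this one must stay below 0.003)
- pitcher: loose steel milk pitcher with a handle, 68 x 90 mm and 98 mm high, beyond the plate; origin: centre of its underside. Leave alone
- upturned_glass: loose clear drinking glass standing upside down, 66 mm across, 86 mm high, beyond the plate; origin: centre of its underside. Leave alone
- bell: loose steel counter bell, 67 mm across, 49 mm high, on the near left of the plate; origin: centre of its underside. Leave alone
- cup: loose striped espresso cup, 60 x 84 mm with its handle, 49 mm high, on the near right of the plate; origin: centre of its underside. Leave alone

How it is judged:
By the outcome, as a careful person would: the job done as asked, in the order asked, and still so for the second after the job is handed in, with the robot touching nothing.
It also fails if it takes over 38 s, if anything falls off the work surface, if the arm or the gripper's body presses on something with over 40 N, if the wrist force passes 120 N, or if a joint passes its speed limit or range.

## Working session

There is one attempt and no reset: what is moved stays moved. The work goes in short steps, Python scripts to look and compute and a tool call to move; the robot and the scene stay as the last step left them, time stands still between calls to the robot, and variables do not carry over. Pictures are saved under pics/ and viewed, and the job is handed in when it is done.

Besides the shell and the picture viewer there is one more tool, called after ">>>" as a command line: name --argument value ..., lists and objects as JSON in quotes. jog_arm: Moves the arm, as the interface text tells. Its arguments: {"type":"object","properties":{"steps":{"type":"array"},"fingers":{"type":"number"}},"required":["steps"]}

```bash
mkdir -p pics
python3 - <<'E'
from workcell import ctrl, imaging
import cv2,numpy as np
s=ctrl.observe();print(s)
for n in("scene","side","wrist"):
    p=imaging.camera_params(n);im,d=imaging.get_image(n)
    cv2.imwrite(f"pics/{n}0.png",im);np.savez(f"{n}0.npz",im=im,d=d,K=p["mtx"],T=p["world_to_cam"])
    print(n,p["mtx"].round(1).tolist(),np.linalg.inv(p["world_to_cam"]).round(3).tolist())
E
```

```text
{'time_s': 0.0, 'joints': array([-2.40797894e-03,  3.53640639e-01,  1.63408807e+00,  5.05635619e-05,
        1.15520896e+00, -2.37686603e-03]), 'joint_vel': array([-0.00111136,  0.00072499, -0.00031194, -0.00058924,  0.00095865,
        0.00037205]), 'joint_torque': array([-2.03471049e-03, -6.05236173e+01, -3.42063046e+01, -2.62302356e-04,
        9.48130677e-03,  3.61521288e-06]), 'ee_pos': array([6.24548729e-01, 1.19544488e-05, 2.30586084e-01]), 'tool_rot': array([-7.07089133e-01,  4.93721191e-04,  4.57264245e-04,  7.07124109e-01]), 'ft_force': array([-0.09665362,  0.30979862, -0.33132741]), 'wrist_torque': array([-0.02341257, -0.0011949 , -0.01101279]), 'grip_width': 0.08553780100689595}
scene [[379.6, 0.0, 321.3], [0.0, 379.6, 198.7], [0.0, 0.0, 1.0]] [[-0.899, -0.341, 0.274, 0.279], [-0.437, 0.682, -0.586, 0.483], [0.013, -0.647, -0.762, 0.718], [0.0, 0.0, 0.0, 1.0]]
side [[450.6, 0.0, 321.9], [0.0, 450.6, 196.4], [0.0, 0.0, 1.0]] [[0.938, -0.212, 0.275, 0.235], [-0.347, -0.561, 0.751, -0.695], [-0.004, -0.8, -0.6, 0.618], [0.0, 0.0, 0.0, 1.0]]
wrist [[319.0, 0.0, 317.5], [0.0, 319.0, 193.9], [0.0, 0.0, 1.0]] [[1.0, -0.0, -0.002, 0.624], [-0.001, -0.958, -0.288, 0.072], [-0.002, 0.288, -0.958, 0.374], [0.0, 0.0, 0.0, 1.0]]
```

View pics/scene0.png

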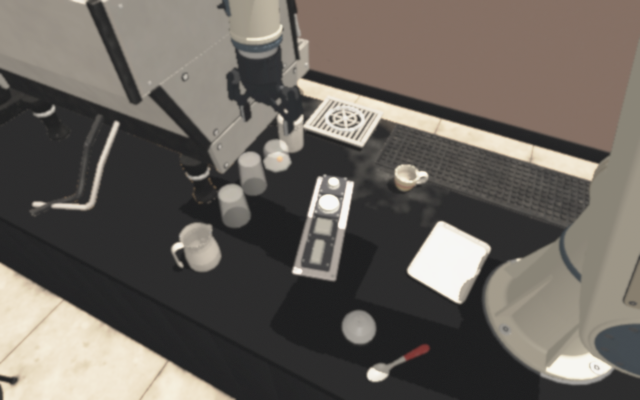

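View pics/side0.png

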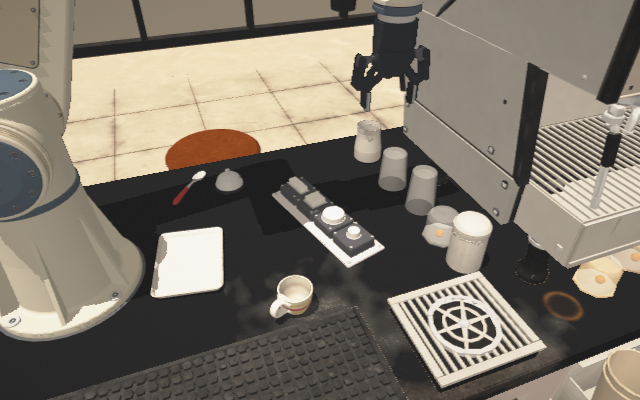

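View pics/wrist0.png

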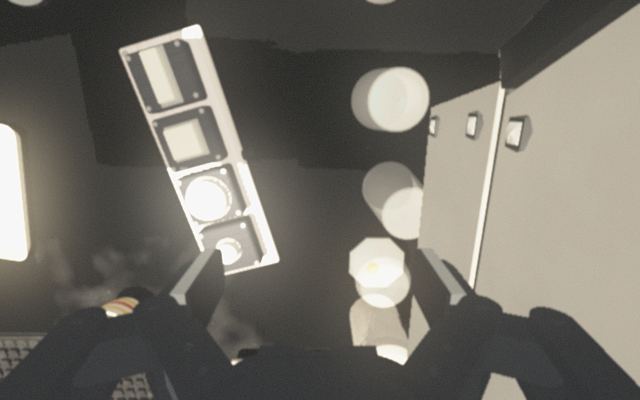

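The wrist view shows the row from top to bottom: bar (157,77), square (187,140), large round (208,198), small round (228,249). Next I'll measure the caps by depth.

```bash
cat > h.py <<'E'
import numpy as np,cv2
def cloud(f):
    z=np.load(f);d=z["d"];K=z["K"];Ti=np.linalg.inv(z["T"])
    v,u=np.mgrid[:400,:640];P=np.stack([(u-K[0,2])/K[0,0]*d,(v-K[1,2])/K[1,1]*d,d],-1)
    W=P@Ti[:3,:3].T+Ti[:3,3];W[d<=0]=np.nan
    return z["im"],W
E
python3 - <<'E'
from h import *
for n in("wrist","scene","side"):
    im,W=cloud(n+"0.npz")
    R=(W[...,0]>.3)&(W[...,0]<.6)&(W[...,1]>-.15)&(W[...,1]<.3)
    m=(R&(W[...,2]>.040)&(W[...,2]<.052)).astype(np.uint8)
    k,l,st,c=cv2.connectedComponentsWithStats(m)
    print(n)
    for i in range(1,k):
        if st[i,4]>25:
            q=W[l==i]; r=cv2.minAreaRect(q[:,:2].astype(np.float32)*1000)
            print(c[i].round(),st[i,4],"mean",q.mean(0).round(4),"zmed",np.median(q[:,2]).round(4),[np.round(a,1) for a in r])
    m=R&(W[...,2]>.027)&(W[...,2]<.037);
    print("housing",m.sum(),[np.round(a,1) for a in cv2.minAreaRect(W[m][:,:2].astype(np.float32)*1000)])
    for zr in (.055,.12):
        m=((W[...,0]>.25)&(W[...,0]<.75)&(abs(W[...,1])<.35)&(W[...,2]>zr)&(W[...,2]<.2)).astype(np.uint8)
        k,l,st,c=cv2.connectedComponentsWithStats(m)
        for i in range(1,k):
            if st[i,4]>60:
                q=W[l==i];print("  obst",zr,c[i].round(),q.min(0).round(3),q.max(0).round(3))
E
```

```text
wrist
[158.  75.] 1079 mean [0.4687 0.0937 0.0448] zmed 0.0449 [array([467.9,  93.4]), array([18.3, 50.2]), np.float64(15.1)]
[183. 141.] 998 mean [0.4858 0.0302 0.0451] zmed 0.0452 [array([485. ,  29.7]), array([32.4, 32. ]), np.float64(15.1)]
[206. 199.] 1239 mean [ 0.5029 -0.0329  0.0451] zmed 0.0453 [array([502.3, -33.3]), array([42.4, 42.8]), np.float64(87.8)]
[228. 252.] 266 mean [ 0.522  -0.0957  0.0452] zmed 0.0455 [array([521.7, -96.3]), array([17.5, 23.3]), np.float64(17.4)]
housing 8153 [array([493.7,  -1.6]), array([ 62.6, 257.6]), np.float64(15.2)]
  obst 0.055 [395.  99.] [0.665 0.043 0.055] [0.721 0.1   0.089]
  obst 0.055 [430. 184.] [ 0.681 -0.056  0.055] [0.729 0.076 0.2  ]
  obst 0.055 [384. 284.] [ 0.67  -0.157  0.055] [ 0.728 -0.1    0.064]
  obst 0.055 [394. 335.] [ 0.667 -0.207  0.055] [ 0.729 -0.086  0.179]
  obst 0.12 [444. 174.] [ 0.7   -0.044  0.137] [0.706 0.076 0.2  ]
  obst 0.12 [416. 326.] [ 0.704 -0.152  0.137] [ 0.705 -0.086  0.179]
scene
[333. 182.] 66 mean [ 0.5187 -0.097   0.0451] zmed 0.0455 [array([518.7, -98. ]), array([21.9, 23.3]), np.float64(
[... 1308 characters left out ...]
4998 -0.0361  0.0439] zmed 0.044 [array([499.9, -35.4]), array([43.4, 42.8]), np.float64(43.7)]
[353. 230.] 97 mean [ 0.517  -0.0994  0.0438] zmed 0.044 [array([517.5, -98.3]), array([23.2, 21.8]), np.float64(45.9)]
housing 1758 [array([454. ,  60.1]), array([126.6, 407.8]), np.float64(31.3)]
  obst 0.055 [484. 184.] [ 0.699 -0.35   0.134] [0.734 0.078 0.2  ]
  obst 0.055 [368. 132.] [0.654 0.167 0.055] [0.717 0.235 0.098]
  obst 0.055 [394. 158.] [0.664 0.041 0.055] [0.718 0.096 0.088]
  obst 0.055 [423. 179.] [ 0.679 -0.062  0.055] [ 0.733 -0.006  0.097]
  obst 0.055 [464. 228.] [ 0.664 -0.245  0.055] [ 0.731 -0.104  0.109]
  obst 0.12 [484. 184.] [ 0.699 -0.35   0.134] [0.734 0.078 0.2  ]
```

>>> jog_arm --steps '[-24.5, 20, -6.8, 0, -24.5, 25, -6.8, 0, -24.5, 25, -6.8, 0, -24.5, 25, -6.8, 0, -24.5, 25, -6.8, 0]' --fingers -1

```text
time_s: 0.78
ee_pos: [0.5015, -0.0342, 0.1105]
tool_rot: [0.707, 0.0, -0.0, -0.707]
ft_force: [-0.3, 0.1, 1.0]
grip_width: 0.0002
```

>>> jog_arm --steps '[0, 15, 0, 0, 0, 15, 0, 0, 0, 10, 0, 0, 0, 6, 0, 0, 0, 0, 0, 0]'

```text
time_s: 1.4
ee_pos: [0.5027, -0.0339, 0.065]
tool_rot: [-0.707, 0.0, 0.0, 0.707]
ft_force: [-0.5, -0.3, -0.1]
grip_width: -0.0003
```

Run:
```python
from workcell import ctrl, imaging
import cv2,numpy as np
a=[]
for n in("scene","side"):
    im,d=imaging.get_image(n);a.append(cv2.resize(im[120:300,210:450],None,fx=1.66,fy=1.66))
cv2.imwrite("pics/a1.png",np.hstack(a))
print(ctrl.observe()["ee_pos"])
```

```text
[ 0.5028797  -0.03396276  0.06552899]
```

View pics/a1.png

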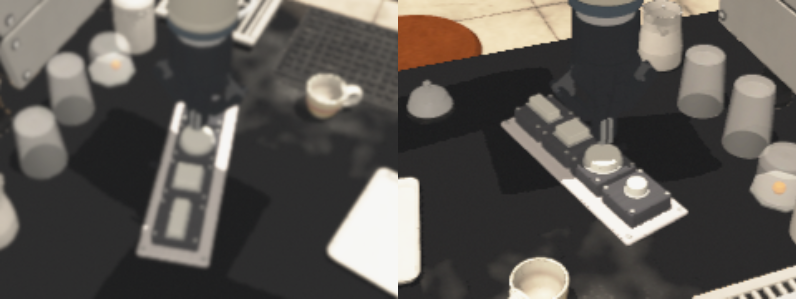

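Both views show the shut fingertips centred above the large round cap (about (198,130) in the left half and (605,145) in the right half), with clear space around them. Next I'll lower in small steps.

>>> jog_arm --steps '[0, 8, 0, 0, 0, 7, 0, 0, 0, 3, 0, 0, 0, 2, 0, 0, 0, 0, 0, 0]'

```text
time_s: 2.12
ee_pos: [0.5024, -0.034, 0.0452]
tool_rot: [-0.707, 0.0, 0.0, 0.707]
ft_force: [-0.6, -1.0, 1.1]
grip_width: -0.0001
```

>>> jog_arm --steps '[0, 1.5, 0, 0, 0, 1.5, 0, 0, 0, 0, 0, 0]'

```text
time_s: 2.5
ee_pos: [0.5027, -0.034, 0.0423]
tool_rot: [0.707, 0.0, 0.0, -0.707]
ft_force: [0.7, -0.2, 0.9]
grip_width: -0.0001
```

>>> jog_arm --steps '[0, 1, 0, 0, 0, 1, 0, 0]'

```text
time_s: 2.75
ee_pos: [0.5026, -0.034, 0.0403]
tool_rot: [0.707, 0.0, 0.0, -0.707]
ft_force: [-0.9, 0.2, 3.8]
grip_width: -0.0
```

>>> jog_arm --steps '[0, 1, 0, 0, 0, 1, 0, 0]'

```text
time_s: 3.0
ee_pos: [0.5027, -0.034, 0.0383]
tool_rot: [0.707, 0.0, 0.0, -0.707]
ft_force: [0.8, 0.0, 3.5]
grip_width: 0.0001
```

>>> jog_arm --steps '[0, 1, 0, 0, 0, 0.5, 0, 0, 0, 0, 0, 0]'

```text
time_s: 3.38
ee_pos: [0.5026, -0.034, 0.0367]
tool_rot: [0.707, 0.0, 0.0, -0.707]
ft_force: [1.5, 0.2, 1.0]
grip_width: 0.0002
```

```bash
cat > m.py <<'E'
from workcell import ctrl, imaging
from h import *
import sys
s=ctrl.observe();print(s["time_s"],s["ee_pos"].round(4),s["ft_force"].round(2))
C=dict(water=(.502,-.034),boiler=(.485,.030),grinder=(.4675,.093),drain=(.5195,-.0975))
for n in sys.argv[1:]:
    p=imaging.camera_params(n);im,d=imaging.get_image(n)
    np.savez(n+"1.npz",im=im,d=d,K=p["mtx"],T=p["world_to_cam"])
    for tag in"01":
        im,W=cloud(n+tag+".npz")
        # dense median by annulus near cap centre
        for k,c in C.items():
            o=np.array(c)+(np.array([-.0025,-.001]) if n=="side" else 0)
            m=(np.hypot(W[...,0]-o[0],W[...,1]-o[1])<.021)&(W[...,2]<.06)&(W[...,2]>.034)
            z=W[...,2][m]
            print(n,tag,k,m.sum(),(np.percentile(z,[25,50,75])*1000).round(1) if len(z) else None)
E
python3 m.py side scene
```

```text
3.375 [ 0.5026 -0.034   0.0367] [1.45 0.23 1.01]
side 0 water 266 [42.3 43.8 44.5]
side 0 boiler 201 [40.3 43.3 44.3]
side 0 grinder 121 [41.1 43.5 44.6]
side 0 drain 130 [39.7 43.4 44.6]
side 1 water 228 [36.  37.4 50. ]
side 1 boiler 104 [37.7 42.1 43.8]
side 1 grinder 106 [41.4 44.  44.6]
side 1 drain 126 [40.9 43.6 44.6]
scene 0 water 235 [43.9 45.  45.9]
scene 0 boiler 226 [42.5 44.5 45.7]
scene 0 grinder 175 [43.1 44.6 45.7]
scene 0 drain 102 [36.  44.5 45.7]
scene 1 water 175 [36.6 37.9 46.8]
scene 1 boiler 222 [42.7 44.6 45.6]
scene 1 grinder 181 [42.9 44.5 45.4]
scene 1 drain 1 [34.6 34.6 34.6]
```

Water cap is about 8–9 mm in. Now up and over to the boiler switch.

>>> jog_arm --steps '[0, -14, 0, 0, 0, -16, 0, 0, -8.5, 0, 32, 0, -8.5, 0, 32, 0, 0, 0, 0, 0]'

```text
time_s: 4.1
ee_pos: [0.4852, 0.0314, 0.0679]
tool_rot: [-0.707, -0.001, 0.001, 0.707]
ft_force: [-0.6, -0.0, -0.5]
grip_width: 0.0002
```

>>> jog_arm --steps '[0, 8, 0, 0, 0, 8, 0, 0, 0, 5, 0, 0, 0, 2, 0, 0, 0, 1, 0, 0]'

```text
time_s: 4.72
ee_pos: [0.4854, 0.0296, 0.0426]
tool_rot: [0.707, -0.0, -0.0, -0.707]
ft_force: [-2.0, -2.9, 3.5]
grip_width: -0.0
```

>>> jog_arm --steps '[0, 1, 0, 0, 0, 1.5, 0, 0, 0, 1.5, 0, 0]'

```text
time_s: 5.1
ee_pos: [0.4855, 0.03, 0.0388]
tool_rot: [0.707, 0.0, -0.0, -0.707]
ft_force: [-0.7, -2.9, 3.5]
grip_width: -0.0003
```

>>> jog_arm --steps '[0, 1, 0, 0, 0, 1, 0, 0, 0, 0, 0, 0]'

```text
time_s: 5.48
ee_pos: [0.4856, 0.0302, 0.0367]
tool_rot: [-0.707, 0.0, -0.0, 0.707]
ft_force: [-0.7, 0.7, 0.2]
grip_width: -0.0
```

```bash
python3 m.py side scene
```

```text
5.475 [0.4856 0.0302 0.0367] [-0.68  0.73  0.15]
side 0 water 266 [42.3 43.8 44.5]
side 0 boiler 201 [40.3 43.3 44.3]
side 0 grinder 121 [41.1 43.5 44.6]
side 0 drain 130 [39.7 43.4 44.6]
side 1 water 202 [35.4 36.1 36.6]
side 1 boiler 178 [36.  42.1 51.1]
side 1 grinder 61 [38.1 42.4 44.2]
side 1 drain 126 [39.6 43.4 44.4]
scene 0 water 235 [43.9 45.  45.9]
scene 0 boiler 226 [42.5 44.5 45.7]
scene 0 grinder 175 [43.1 44.6 45.7]
scene 0 drain 102 [36.  44.5 45.7]
scene 1 water 3 [35.  35.8 36. ]
scene 1 boiler 169 [36.  37.6 48.4]
scene 1 grinder 176 [43.  44.4 45.6]
scene 1 drain 0 None
```

Water has stayed in at about 36 mm, so roughly 8–9 mm of travel. Boiler looks the same. Next is the grinder.

>>> jog_arm --steps '[0, -14, 0, 0, 0, -16, 0, 0, -9, 0, 31.5, 0, -9, 0, 31.5, 0, 0, 0, 0, 0]'

```text
time_s: 6.2
ee_pos: [0.4675, 0.0944, 0.068]
tool_rot: [-0.707, -0.001, 0.0, 0.707]
ft_force: [0.7, 0.2, -0.5]
grip_width: 0.0002
```

>>> jog_arm --steps '[0, 8, 0, 0, 0, 8, 0, 0, 0, 5, 0, 0, 0, 2, 0, 0, 0, 1, 0, 0]'

```text
time_s: 6.82
ee_pos: [0.4674, 0.0926, 0.0426]
tool_rot: [0.707, -0.0, -0.0, -0.707]
ft_force: [-1.7, -3.3, 3.9]
grip_width: 0.0001
```

>>> jog_arm --steps '[0, 1, 0, 0, 0, 1.5, 0, 0, 0, 1.5, 0, 0]'

```text
time_s: 7.2
ee_pos: [0.4675, 0.093, 0.0388]
tool_rot: [0.707, 0.0, -0.0, -0.707]
ft_force: [-1.4, -2.8, 3.0]
grip_width: 0.0002
```

>>> jog_arm --steps '[0, 1, 0, 0, 0, 1, 0, 0, 0, 0, 0, 0]'

```text
time_s: 7.58
ee_pos: [0.4676, 0.0932, 0.0367]
tool_rot: [-0.707, 0.0, -0.0, 0.707]
ft_force: [-0.4, 0.2, -1.0]
grip_width: -0.0003
```

>>> jog_arm --steps '[0, -15, 0, 0, 0, -25, 0, 0, 0, -35, 0, 0, 0, -35, 0, 0, 0, -35, 0, 0]'

```text
time_s: 8.2
ee_pos: [0.4675, 0.0932, 0.184]
tool_rot: [-0.707, -0.0, -0.0, 0.707]
ft_force: [0.5, -0.6, -0.4]
grip_width: 0.0001
```

>>> jog_arm --steps '[20, -10, -30, 0, 20, 0, -30, 0, 20, 0, -20, 0, 20, 0, 0, 0, 0, 0, 0, 0]'

```text
time_s: 8.82
ee_pos: [0.5485, 0.0129, 0.1926]
tool_rot: [-0.707, -0.0, -0.001, 0.707]
ft_force: [-1.6, -0.1, -0.0]
grip_width: -0.0005
```

```bash
python3 m.py side scene wrist; python3 -c "
import numpy as np,cv2
a=[np.load(n+'1.npz')['im'] for n in('scene','side')]
cv2.imwrite('pics/end.png',np.hstack([cv2.resize(i,(400,250)) for i in a]));cv2.imwrite('pics/endw.png',np.load('wrist1.npz')['im'])"
```

```text
8.825 [0.5485 0.0129 0.1926] [-1.59 -0.1  -0.01]
side 0 water 266 [42.3 43.8 44.5]
side 0 boiler 201 [40.3 43.3 44.3]
side 0 grinder 121 [41.1 43.5 44.6]
side 0 drain 130 [39.7 43.4 44.6]
side 1 water 204 [35.5 36.2 36.8]
side 1 boiler 140 [35.3 36.  36.6]
side 1 grinder 84 [35.1 36.1 36.9]
side 1 drain 130 [39.7 43.5 44.8]
scene 0 water 235 [43.9 45.  45.9]
scene 0 boiler 226 [42.5 44.5 45.7]
scene 0 grinder 175 [43.1 44.6 45.7]
scene 0 drain 102 [36.  44.5 45.7]
scene 1 water 205 [36.  37.  37.8]
scene 1 boiler 194 [35.7 36.7 37.4]
scene 1 grinder 158 [35.8 36.6 37.5]
scene 1 drain 103 [35.5 43.7 45.8]
wrist 0 water 1135 [44.8 45.3 45.8]
wrist 0 boiler 1130 [44.3 45.  45.6]
wrist 0 grinder 1058 [43.6 44.8 45.4]
wrist 0 drain 399 [36.3 44.8 45.8]
wrist 1 water 1288 [36.8 37.2 37.7]
wrist 1 boiler 1264 [36.2 36.9 37.5]
wrist 1 grinder 1144 [36.  36.8 37.4]
wrist 1 drain 21 [34.3 34.8 35.2]
```

View pics/end.png

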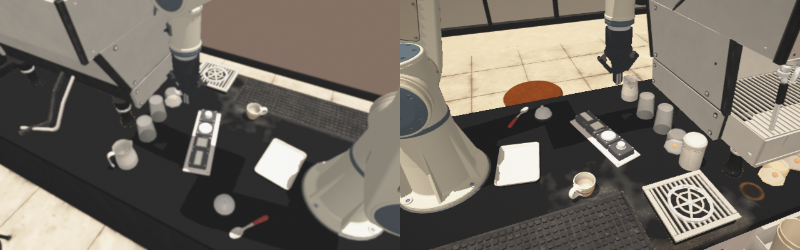

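View pics/endw.png

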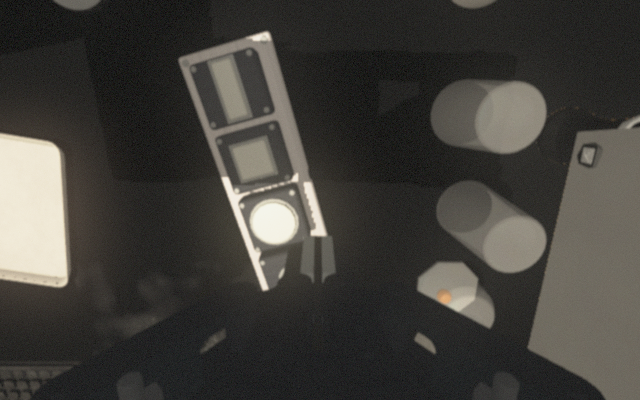

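All three cameras show the three caps about 7–8 mm lower than at the start. Drain is unchanged (43.4 to 43.5 mm in the side view), the loose items stand where they were, and the arm is clear. I'm handing in the job.

```bash
python3 -c "
from workcell import ctrl
print(ctrl.close_job(), ctrl.observe()['time_s'])"
```

```text
the job is handed in; nothing more can be done
the job is handed in; nothing more can be done
```

The water, boiler and grinder switches are all in, pressed in that order straight down with the shut fingertips, and the job is handed in at about 9 s. I gripped and lifted nothing.

- **Pressed switches:** depth readings after the arm withdrew put each cap 7–8 mm lower than at the start in all three cameras. That is past the 6 mm a switch needs to count as in.
- **Press force:** the wrist readings during the presses were about 4 N downward, with up to about 3 N sideways.
- **Drain switch:** it stays out. The side camera read it unchanged, 43.4 mm before and 43.5 mm after. The scene camera read it 0.8 mm lower, within the scatter of that reading. The wrist camera could not check it at the end because the gripper blocked the view.
- **Loose items:** the pitcher, glass, bell and cup look in place in the final pictures. I judged this by eye and did not measure them again.
- **Height mismatch:** the cameras read heights 1–2 mm below the stated values at the start. I relied on the before-and-after difference instead.

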